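# Load the brown abrasive brick into the bench holder

## Task

Put the rust-brown abrasive brick into the recess of the blue bench holder, press it fully home so that its top is flush with the holder's rim, and let go of it. Leave the grey and the green bricks where they are.

Things in the scene. Friction and masses are not known exactly. Their poses are not given: they have to be found in the camera images.
- brown_brick: Rust-brown block 64 x 40 x 40 mm (x, y, z), 0.23 kg, lying flat; fits either way round. Origin: centre of underside, x along its length. Set in the holder it rests on the pad, its top 21 mm above the rim; pressed down with shut fingers on the middle of its top, it sinks 20 mm with the pad to a hard stop and stays: fully home, its top 53 mm above the bench (rim 52).
- holder: Blue fixed block 110 x 86 x 52 mm, with bolt lugs under 15 mm high at both x ends. Origin: centre of underside, z up. Recess in the middle of the top: 72 (x) x 48 mm (y), straight walls, mouth flared to 82 x 58 over the top 9 mm. In it a brass pad, 33 mm above the bench, that a brick's weight does not move; a firm push slides it down stiffly (8 N plus 60 N per m/s).
- grey_brick: Pale grey abrasive brick of the same size, 64 x 40 x 40 mm, lying flat on the bench; not wanted. Origin at the centre of its underside, x along its length.
- green_brick: Dark green abrasive brick of the same size, 64 x 40 x 40 mm, lying flat on the bench; not wanted. Origin at the centre of its underside, x along its length.
There are look-alikes about, which are no part of the job. There is more than one size of the holder; the one meant has the size given above.

How it is judged:
By the outcome, as a careful person would: the job done as asked, in the order asked, and still so for the second after the job is handed in, with the robot touching nothing.
It also fails if it takes over 40 s, if anything falls off the work surface, if the arm or the gripper's body presses on something with over 40 N, if the wrist force passes 120 N, or if a joint passes its speed limit or range.

## Robot

A 7-joint arm with a two-finger parallel gripper is mounted at the origin on the work surface. World frame = base frame: x ahead of the robot, y to its left, z up, the work surface at z = 0. Lengths are in m, angles in degrees, forces in N, time in s.
With the tool pointing down it reaches from about 0.425 to 0.875 m from the base axis. Payload 4.7 kg.
Tool frame: the origin (TCP) lies midway between the tips of the shut fingers; the grasp point (between the pads) lies 19 mm behind it (env.grip_depth is the distance from the TCP to the grasp point, in m); z points along the fingers, y is the line along which they close (so a half turn about z gives the same grasp; the last joint's range is limited). The gripper opens to 87 mm and grips with 3 to 60 N. Pads are 19 mm wide; open, the fingers measure 117 mm over their backs; the gripper's body (75 mm by 190 mm) begins 51 mm behind the grasp point.
Start: joints at [-64.624, 18.392, -4.016, 83.108, 1.295, 78.541, -3.26], TCP at [0.27, 0.591, 0.223] pointing down, gripper open.
Joint ranges: [-163.93, 163.93], [-17.29, 119.83], [-79.2, 71.16], [3.27, 140.29], [-89.18, 269.18], [5.43, 117.66], [-154.24, 154.24]. Speed limits (degrees/s): [147.25, 147.25, 180, 180, 180, 180, 180].

## Interface

Orientations are given as [roll, pitch, yaw] about the fixed x, y, z axes, in that order (R = Rz(yaw) Ry(pitch) Rx(roll)).
In Python, from cell import get_obs, optics, env, nets gives the robot as it stands.
- The arm moves only by the shell command python3 -m creep 'ROWS' [FORCE]. ROWS is JSON, a list of rows, each an object of numbers: "wx", "wy", "wz": the turn, a rotation vector about the tool's x, y, z in degrees; "tx", "ty", "tz": the shift along the tool's x, y, z in mm; "gripper": the opening, from -1 (shut) to 1 (fully open). A call has 1 to 5 rows; each row is the pose to reach, as a shift and turn from the pose commanded when the call began, along the tool's axes at that moment; what a row does not reach only later rows make up. A row lasts 1/12 s, in which the tool goes at most 41.7 mm and 7.16 degrees, less where a joint would pass 70% of its speed; a pose out of reach is approached as far as the arm can. A call with a gripper value outside its range is refused whole. The fingers move at their own pace and stop on an object; FORCE is the grip in N (left out, the last holds). Time passes only in rows, so rows that repeat a pose let the fingers close. It gives the time, the measured TCP pose, the force, the opening and the grip force at its end, in the units of the state.
- get_obs(): the state, without advancing time (a new reading comes with each control period).
- optics.read_camera(name): name is "scene" or "top" or "wrist"; returns (picture, depth): 400x640x3 uint8, red, green, blue; 400x640 float32, m along the optical axis (not along the pixel's ray), 0 where there is no reading.
- optics.camera_info(name): a dict with "fovy" (degrees; the focal length in pixels is half the picture's height over the tangent of half this angle, whatever the lens; pixels are square), "cx", "cy" (the principal point, pixels), "R" (3x3) and "t" (3): a world point X has camera coordinates R X + t; the wrist camera has in their place "tool_from_camera" (4x4, takes a point from camera to tool coordinates, whose origin is the TCP and whose axes are the flange's). Camera axes: x right, y down, z forward; pixel columns grow to the right and rows downward; lengths in m; the calibration is good to about 2 mm. A picture is of the moment at which its call begins: read the wrist's pose just before it. camera_info takes no time and is no camera call.
- env.sign_off(): hands the job in; it is judged then, once.
Trained networks look in the newest picture that a camera, given by its name, has taken for a name from the list of things; names that differ only in an ending like _2 or _b are one class to them, and where a whole thing is asked for, a point or a joint stands for the part that bears it (a point fixed in the world has none). Each returns a list of dicts, best first, with "confidence" (0 to 1); they miss things now and then, are a little off and sometimes report something else, mostly with a low value. They report only what shows in the picture. A call takes as long as a camera call. They do not tell look-alikes from the thing itself.
- nets.look_for(query, camera): "point" ([x, y, z] in m, in world coordinates, good to about 4 mm: the middle of the surface that is visible of it).
- nets.place_of(query, camera): "point" ([x, y, z] in m, in world coordinates, good to about 4 mm: a listed point, or the origin of a listed thing).
The state is a dict: "time_s": time; "qpos": joint angles; "joint_velocities": joint speeds; "effort": joint torques, N m; "tool_pos": TCP position; "tool_rot": TCP orientation; "force": force on the tool from outside, world axes, zero at the start; "wrist_torque": the same for the moment, N m; "grip_width": finger opening in m; "grasp_force": force on a finger pad.
Only numpy, scipy, OpenCV 4.12 (cv2) and the standard library are available. Lean on these libraries where they do the work, as an engineer would, in place of code of your own. Each camera call takes 0.05 s, during which the arm holds its last target. There are 200 camera calls.

## Working session

There is one attempt and no reset: what is moved stays moved. The work goes in short steps, Python scripts to look and compute and a shell command to move; the robot and the scene stay as the last step left them, time stands still between calls to the robot, and variables do not carry over. Pictures are saved under pics/ and viewed, at most 10 in all, crops included, and the job is handed in when it is done.

```bash
mkdir -p pics; ls; cat > h.py <<'E'
import numpy as np, cv2
from cell import get_obs, optics, env, nets
from scipy.spatial.transform import Rotation as Ro
def cloud(name,save=None):
    o=get_obs(); im,d=optics.read_camera(name); c=optics.camera_info(name)
    f=im.shape[0]/2/np.tan(np.radians(c["fovy"])/2)
    v,u=np.mgrid[:im.shape[0],:im.shape[1]]
    P=np.stack([(u-c["cx"])/f*d,(v-c["cy"])/f*d,d],-1)
    if "R" in c: W=(P-np.array(c["t"]))@np.array(c["R"])
    else:
        T=np.array(c["tool_from_camera"]); R=Ro.from_euler('xyz',o["tool_rot"],degrees=True).as_matrix()
        W=(P@T[:3,:3].T+T[:3,3])@R.T+np.array(o["tool_pos"])
    W[d==0]=np.nan
    if save: cv2.imwrite("pics/"+save,im[...,::-1])
    return im,W
E
python3 - <<'E'
from h import *
o=get_obs(); print({k:o[k] for k in ("time_s","tool_pos","tool_rot","grip_width")})
print({k:v for k,v in optics.camera_info("top").items()})
for n in("top","scene"):
    cloud(n,n+"1.png")
    for q in("brown_brick","holder","grey_brick","green_brick"):
        print(n,q,[(np.round(r["point"],3).tolist(),round(r["confidence"],2)) for r in nets.place_of(q,n)][:5])
E
```

```text
pics
{'time_s': 0.0, 'tool_pos': array([0.27005112, 0.59062094, 0.22146046]), 'tool_rot': array([-1.79889529e+02,  4.53702727e-03,  1.55433819e+02]), 'grip_width': 0.08676329792732372}
{'fovy': 56.62892294604505, 'cx': 319.5496341111164, 'cy': 193.67449019059188, 'R': array([[-4.04855708e-04, -9.99966215e-01,  8.21008799e-03],
       [-9.91307965e-01, -6.78806148e-04, -1.31560089e-01],
       [ 1.31561217e-01, -8.19198847e-03, -9.91274199e-01]]), 't': array([0.04171524, 0.46002857, 0.76518257])}
top brown_brick [([0.592, -0.044, -0.002], 0.74)]
top holder [([0.523, 0.356, 0.002], 0.92), ([0.301, 0.196, 0.004], 0.88), ([0.482, 0.205, -0.0], 0.81)]
top grey_brick [([0.428, -0.039, 0.003], 0.74)]
top green_brick [([0.487, -0.234, -0.001], 0.66)]
scene brown_brick [([0.594, -0.048, 0.002], 0.98)]
scene holder [([0.487, 0.209, 0.0], 0.82), ([0.305, 0.197, -0.003], 0.66)]
scene grey_brick [([0.433, -0.04, 0.002], 0.64)]
scene green_brick [([0.489, -0.229, 0.004], 0.92)]
```

View pics/top1.png

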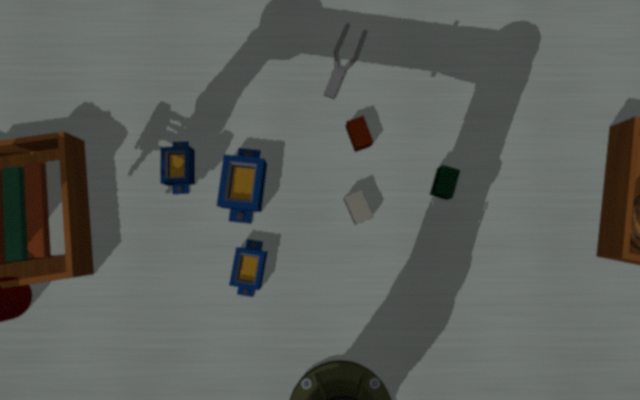

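View pics/scene1.png

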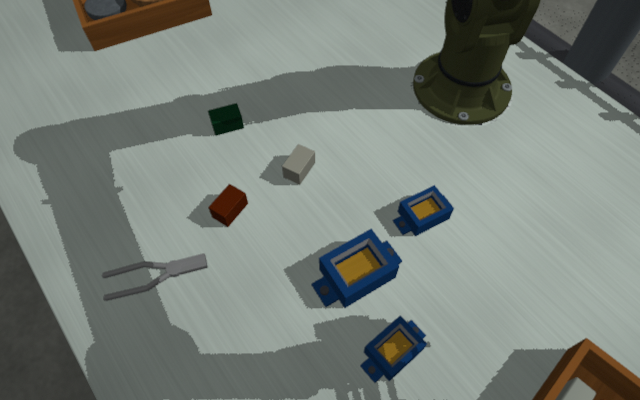

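The top view shows three blue holders at (178,167), (242,184) and (249,268), the middle one larger. A rust-brown brick lies at (359,133), the grey one at (358,206) and the green one at (446,183). There is a reddish-brown bar in the left tray at (36,210) and a dark red round thing at (10,300). The scene view agrees: brown at (228,205), large holder at (358,268). I'll measure sizes and make one close crop.

```bash
cat >> h.py <<'E'
def rect(W,m):
    p=W[m]; p=p[np.isfinite(p).all(1)]
    (c,s,a)=cv2.minAreaRect((p[:,:2]*1000).astype(np.float32))
    if s[0]<s[1]: s=s[::-1]; a+=90
    return np.round(c,1),np.round(s,1),round((a+90)%180-90,1),np.round(np.nanpercentile(p[:,2],[5,50,95])*1000,1),len(p)
E
python3 - <<'E'
from h import *
im,W=cloud("top")
h=im.astype(int); z=W[...,2]
blue=(h[...,2]>h[...,0]+30)&(h[...,2]>60)
n,l,st,c=cv2.connectedComponentsWithStats(blue.astype(np.uint8))
for i in range(1,n):
    if st[i,4]>80:
        m=l==i; zt=np.nanpercentile(z[m],90); print("blue",c[i].round(),rect(W,m&(z>zt-.006)))
for nm,(u,v) in dict(brown=(359,133),grey=(358,206),green=(446,183)).items():
    m=np.zeros(z.shape,bool); m[v-30:v+30,u-30:u+30]=1
    print(nm,rect(W,m&(z>.034)), im[v,u])
a=cv2.resize(im[100:240,150:470],None,fx=2.5,fy=2.5,interpolation=cv2.INTER_CUBIC)
cv2.imwrite("pics/crop1.png",np.clip(a[...,::-1]*1.5,0,255).astype(np.uint8))
E
```

```text
blue [240. 183.] (array([482.5, 208.2]), array([108.9,  83.7]), -6.4, array([49.3, 51.4, 53.6]), 895)
blue [240. 216.] (array([414.7, 215.3]), array([47.4, 26. ]), 81.8, array([5.6, 7.6, 9.9]), 167)
blue [247. 271.] (array([303.8, 192. ]), array([78.6, 59.3]), -9.0, array([34.9, 37.1, 39.2]), 477)
brown (array([595.7, -44.8]), array([63.8, 39.7]), 19.7, array([37.4, 39.6, 41.9]), 538) [53 14  3]
grey (array([432.3, -40.2]), array([63.8, 39.8]), 23.6, array([37.6, 39.8, 42. ]), 574) [98 96 90]
green (array([ 487.2, -230.2]), array([64.1, 40.8]), -17.6, array([37.1, 40. , 42.4]), 572) [ 5 20 10]
```

View pics/crop1.png

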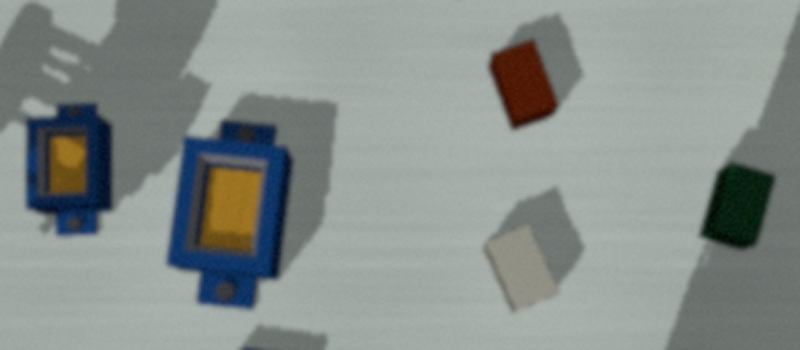

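Candidates for the brown brick are the rust-brown block at top (359,133), which measures 64x40x40, the long reddish bar in the left tray (36,210), and the dark red disc (10,300). I choose (359,133), and the crop confirms the colour. For the holder I choose (242,184), which measures 109x84x51; the other two, at (178,167) and (249,268), are clearly smaller.

```bash
cat >> h.py <<'E'
def go(x,y,z,yaw):
    o=get_obs(); A=Ro.from_euler('xyz',o["tool_rot"],degrees=True); B=Ro.from_euler('xyz',[180,0,yaw],degrees=True)
    print("at",np.round(np.array(o["tool_pos"])*1000,1),np.round(o["tool_rot"],1),"t",round(float(o["time_s"]),2),"F",np.round(o["force"],1),
    "-> t mm",np.round(A.inv().apply(np.array([x,y,z])/1e0-np.array(o["tool_pos"])*1000),1),"w deg",np.round((A.inv()*B).as_rotvec(degrees=True),1))
E
python3 -c "
from h import *
go(596,-45,150,199.7)"
```

```text
at [270.3 591.1 222.6] [180.    0.  155.4] t 0.55 F [-0.2  0.4  0.4] -> t mm [-560.7 -443.1   72.6] w deg [  0.    0.  -44.3]
```

```bash
python3 -m creep '[{"tx":-32,"ty":-25,"tz":4,"wz":-3},{"tx":-64,"ty":-50,"tz":8,"wz":-6},{"tx":-96,"ty":-75,"tz":12,"wz":-9},{"tx":-128,"ty":-100,"tz":16,"wz":-12},{"tx":-160,"ty":-125,"tz":20,"wz":-15}]' 20; python3 -c "
from h import *
go(596,-45,150,199.7)"
```

```text
at [270.3 591.1 222.6] [180.    0.  155.4] t 0.55 F [-0.2  0.4  0.4] -> t mm [-560.7 -443.1   72.6] w deg [  0.    0.  -44.3]validation failed for argument at $[0]...
```

```bash
python3 -m creep '[{"wx":0,"wy":0,"wz":-3,"tx":-32,"ty":-25,"tz":4,"gripper":1},{"wx":0,"wy":0,"wz":-6,"tx":-64,"ty":-50,"tz":8,"gripper":1},{"wx":0,"wy":0,"wz":-9,"tx":-96,"ty":-75,"tz":12,"gripper":1},{"wx":0,"wy":0,"wz":-12,"tx":-128,"ty":-100,"tz":16,"gripper":1},{"wx":0,"wy":0,"wz":-15,"tx":-160,"ty":-125,"tz":20,"gripper":1}]' 20; python3 -c "
from h import *
go(596,-45,150,199.7)"
```

```text
time_s: 0.97
tool_pos: [0.3645, 0.4092, 0.2026]
tool_rot: [180.0, 0.0, 170.6]
force: [1.2, -0.0, 0.3]
grip_width: 0.087
grasp_force: 0.0
at [364.5 409.2 202.6] [180.    0.  170.6] t 0.97 F [ 1.2 -0.   0.3] -> t mm [-302.6 -410.3   52.5] w deg [  0.    0.  -29.1]
```

Works. Two more big calls.

```bash
python3 -m creep '[{"wx":0,"wy":0,"wz":-3,"tx":-24,"ty":-33,"tz":4,"gripper":1},{"wx":0,"wy":0,"wz":-6,"tx":-48,"ty":-66,"tz":8,"gripper":1},{"wx":0,"wy":0,"wz":-9,"tx":-72,"ty":-99,"tz":12,"gripper":1},{"wx":0,"wy":0,"wz":-12,"tx":-96,"ty":-132,"tz":16,"gripper":1},{"wx":0,"wy":0,"wz":-15,"tx":-120,"ty":-165,"tz":20,"gripper":1}]'; python3 -c "
from h import *
go(596,-45,150,199.7)"
```

```text
time_s: 1.38
tool_pos: [0.4554, 0.2264, 0.1828]
tool_rot: [180.0, 0.1, -174.4]
force: [0.9, -0.1, -0.6]
grip_width: 0.0871
grasp_force: 0.0
at [455.4 226.4 182.8] [ 1.800e+02  1.000e-01 -1.744e+02] t 1.38 F [ 0.9 -0.1 -0.6] -> t mm [-113.5 -283.9   32.7] w deg [  0.    0.1 -14.1]
```

```bash
python3 - <<'E'
from h import *
im,W=cloud("wrist","w1.png"); h=im.astype(int); z=W[...,2]
m=(h[...,2]>h[...,0]+25)&(abs(z-.052)<.006)
print(rect(W,m)); go(482.5,208,150,173.6)
E
python3 -m creep '[{"wx":0,"wy":0,"wz":-3,"tx":-15,"ty":-37,"tz":0,"gripper":1},{"wx":0,"wy":0,"wz":-6,"tx":-30,"ty":-74,"tz":8,"gripper":1},{"wx":0,"wy":0,"wz":-9,"tx":-45,"ty":-111,"tz":12,"gripper":1},{"wx":0,"wy":0,"wz":-12,"tx":-60,"ty":-148,"tz":16,"gripper":1},{"wx":0,"wy":0,"wz":-14,"tx":-75,"ty":-185,"tz":20,"gripper":1}]'; python3 -c "
from h import *
im,W=cloud('wrist','w2.png'); h=im.astype(int); z=W[...,2]
m=(h[...,0]>2*h[...,2])&(abs(z-.04)<.006)&(abs(W[...,0]-.596)<.06)&(abs(W[...,1]+.045)<.06)
print(rect(W,m))
go(596,-45,100,199.7)"
```

```text
(array([474.2, 208.8]), array([97.7, 86.1]), -6.0, array([50.3, 51.4, 52.6]), 3019)
at [459.6 216.4 182.1] [-1.797e+02  1.000e-01 -1.749e+02] t 1.43 F [ 2.4 -6.9  0.3] -> t mm [-22.  -10.3  32.2] w deg [-0.3  0.1 11.5]
time_s: 1.85
tool_pos: [0.5476, 0.0498, 0.1628]
tool_rot: [180.0, 0.1, -160.4]
force: [1.3, 0.9, -0.6]
grip_width: 0.087
grasp_force: 0.0
(array([592.6, -44.5]), array([63.2, 38.8]), 19.4, array([37.9, 39.4, 40.6]), 2212)
at [550.5  39.5 162.3] [-1.796e+02  1.000e-01 -1.609e+02] t 1.9 F [ 3.2 -7.2 -0.8] -> t mm [-15.4 -94.3  63. ] w deg [-0.4  0.1 -0.6]
```

View pics/w1.png

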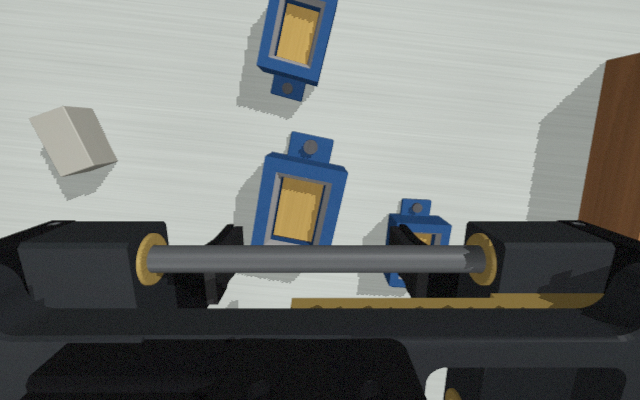

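View pics/w2.png

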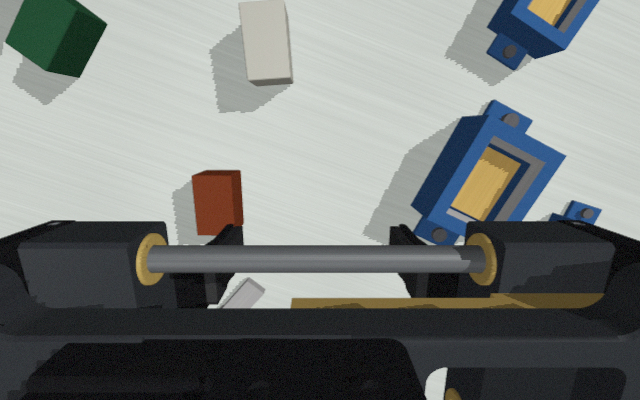

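The first wrist picture shows the big holder at (300,205), with its near end hidden by the gripper. The second shows the brown brick at (217,203), beside the left finger, with the holder at (490,175) and the grey and green bricks at (265,42) and (57,35). Moving above the brick.

```bash
python3 -m creep '[{"wx":0,"wy":0,"wz":0,"tx":-5,"ty":-30,"tz":10,"gripper":1},{"wx":0,"wy":0,"wz":0,"tx":-10,"ty":-60,"tz":25,"gripper":1},{"wx":0,"wy":0,"wz":0,"tx":-14,"ty":-90,"tz":40,"gripper":1},{"wx":0,"wy":0,"wz":0,"tx":-14,"ty":-90,"tz":60,"gripper":1},{"wx":0,"wy":0,"wz":0,"tx":-14,"ty":-90,"tz":60,"gripper":1}]' >/dev/null; python3 -c "
from h import *
im,W=cloud('wrist'); h=im.astype(int); z=W[...,2]
m=(h[...,0]>2*h[...,2])&(abs(z-.04)<.006)&(abs(W[...,0]-.596)<.06)&(abs(W[...,1]+.045)<.06)
print(rect(W,m))
go(594.5,-44.7,22,199.6)"
```

```text
(array([590. , -45.9]), array([57.7, 39. ]), 19.5, array([38.4, 39.5, 40.5]), 3380)
at [588.3 -28.8 100.6] [ 179.9   -0.3 -160.7] t 2.37 F [-0.7  1.  -1.1] -> t mm [ -1.  -17.2  78.5] w deg [ 0.1 -0.3 -0.3]
```

```bash
python3 -m creep '[{"wx":0,"wy":0,"wz":0,"tx":-1,"ty":-17,"tz":0,"gripper":1},{"wx":0,"wy":0,"wz":0,"tx":-1,"ty":-17,"tz":10,"gripper":1},{"wx":0,"wy":0,"wz":0,"tx":-1,"ty":-17,"tz":30,"gripper":1},{"wx":0,"wy":0,"wz":0,"tx":-1,"ty":-17,"tz":40,"gripper":1},{"wx":0,"wy":0,"wz":0,"tx":-1,"ty":-17,"tz":40,"gripper":1}]'  >/dev/null; python3 -c "
from h import *
go(594.5,-45,22,199.6)"
```

```text
at [594.5 -42.8  60.3] [ 179.9   -0.2 -160.5] t 2.78 F [-0.9 -0.3 -0.9] -> t mm [ 0.6 -2.2 38.3] w deg [ 0.1 -0.2 -0.1]
```

```bash
python3 -m creep '[{"wx":0,"wy":0,"wz":0,"tx":0,"ty":-2,"tz":10,"gripper":1},{"wx":0,"wy":0,"wz":0,"tx":0,"ty":-2,"tz":25,"gripper":1},{"wx":0,"wy":0,"wz":0,"tx":0,"ty":-2,"tz":38,"gripper":1},{"wx":0,"wy":0,"wz":0,"tx":0,"ty":-2,"tz":38,"gripper":1},{"wx":0,"wy":0,"wz":0,"tx":0,"ty":-2,"tz":38,"gripper":1}]' && python3 -m creep '[{"wx":0,"wy":0,"wz":0,"tx":0,"ty":0,"tz":0,"gripper":-1},{"wx":0,"wy":0,"wz":0,"tx":0,"ty":0,"tz":0,"gripper":-1},{"wx":0,"wy":0,"wz":0,"tx":0,"ty":0,"tz":0,"gripper":-1},{"wx":0,"wy":0,"wz":0,"tx":0,"ty":0,"tz":0,"gripper":-1},{"wx":0,"wy":0,"wz":0,"tx":0,"ty":0,"tz":0,"gripper":-1}]' 25
```

```text
time_s: 3.2
tool_pos: [0.5967, -0.0463, 0.0239]
tool_rot: [180.0, -0.1, -160.6]
force: [-0.3, 0.5, 0.9]
grip_width: 0.087
grasp_force: 0.0
time_s: 3.62
tool_pos: [0.5976, -0.0465, 0.025]
tool_rot: [-180.0, 0.0, -160.6]
force: [-0.2, -0.9, -0.5]
grip_width: 0.0617
grasp_force: 0.0
```

```bash
python3 -m creep '[{"wx":0,"wy":0,"wz":0,"tx":2,"ty":0,"tz":2,"gripper":-1},{"wx":0,"wy":0,"wz":0,"tx":2,"ty":0,"tz":2,"gripper":-1},{"wx":0,"wy":0,"wz":0,"tx":2,"ty":0,"tz":2,"gripper":-1},{"wx":0,"wy":0,"wz":0,"tx":2,"ty":0,"tz":2,"gripper":-1},{"wx":0,"wy":0,"wz":0,"tx":2,"ty":0,"tz":2,"gripper":-1}]' 25 && python3 -m creep '[{"wx":0,"wy":0,"wz":0,"tx":0,"ty":0,"tz":0,"gripper":-1},{"wx":0,"wy":0,"wz":0,"tx":0,"ty":0,"tz":0,"gripper":-1},{"wx":0,"wy":0,"wz":0,"tx":0,"ty":0,"tz":0,"gripper":-1}]' 25
```

```text
time_s: 4.03
tool_pos: [0.595, -0.0469, 0.0224]
tool_rot: [180.0, -0.0, -160.6]
force: [-1.5, 0.5, -0.2]
grip_width: 0.04
grasp_force: 25.0
time_s: 4.28
tool_pos: [0.5954, -0.0474, 0.0224]
tool_rot: [-180.0, -0.0, -160.6]
force: [-0.2, -0.2, -1.5]
grip_width: 0.0399
grasp_force: 25.0
```

```bash
python3 -m creep '[{"wx":0,"wy":0,"wz":0,"tx":0,"ty":0,"tz":-20,"gripper":-1},{"wx":0,"wy":0,"wz":0,"tx":0,"ty":0,"tz":-50,"gripper":-1},{"wx":0,"wy":0,"wz":0,"tx":0,"ty":0,"tz":-80,"gripper":-1},{"wx":0,"wy":0,"wz":0,"tx":0,"ty":0,"tz":-105,"gripper":-1},{"wx":0,"wy":0,"wz":0,"tx":0,"ty":0,"tz":-110,"gripper":-1}]' >/dev/null;  python3 -c "
from h import *
print(get_obs()['grip_width']); go(482.5,208,130,173.6)"
```

```text
0.03967941495570423
at [598.5 -47.9 137.5] [-179.8    0.5 -160.6] t 4.7 F [ 1.8 -1.  -0.7] -> t mm [ 24.4 280.    6.5] w deg [-0.1  0.5 25.8]
```

```bash
python3 -m creep '[{"wx":0,"wy":0,"wz":2,"tx":0,"ty":20,"tz":0,"gripper":-1},{"wx":0,"wy":0,"wz":6,"tx":2,"ty":50,"tz":0,"gripper":-1},{"wx":0,"wy":0,"wz":10,"tx":5,"ty":80,"tz":0,"gripper":-1},{"wx":0,"wy":0,"wz":14,"tx":7,"ty":100,"tz":0,"gripper":-1},{"wx":0,"wy":0,"wz":16,"tx":8,"ty":110,"tz":0,"gripper":-1}]' >/dev/null;python3 -m creep '[{"wx":0,"wy":0,"wz":0,"tx":0,"ty":0,"tz":0,"gripper":-1},{"wx":0,"wy":0,"wz":0,"tx":0,"ty":0,"tz":0,"gripper":-1},{"wx":0,"wy":0,"wz":0,"tx":0,"ty":0,"tz":0,"gripper":-1}]' >/dev/null;  python3 -c "
from h import *
im,W=cloud('wrist','w3.png'); h=im.astype(int); z=W[...,2]
n=(abs(W[...,0]-.4825)<.075)&(abs(W[...,1]-.208)<.07)
m=(h[...,2]>h[...,0]+25)&(abs(z-.052)<.005)&n
print('rim',rect(W,m))
m=(h[...,0]>h[...,2]+50)&(abs(z-.033)<.006)&n
print('pad',rect(W,m))
go(482.5,208,130,173.6)"
```

```text
rim (array([480.3, 208.6]), array([110.5,  88.7]), -5.9, array([50.1, 51.4, 52.6]), 7624)
pad (array([480.7, 210.3]), array([67.9, 41.5]), -6.3, array([31.3, 32.5, 33.7]), 3620)
at [551.6  52.  132.2] [-179.9   -0.  -176.7] t 5.42 F [ 0.3 -0.1 -0.8] -> t mm [ 59.9 159.7   2.1] w deg [-0.1  0.   9.7]
```

View pics/w3.png

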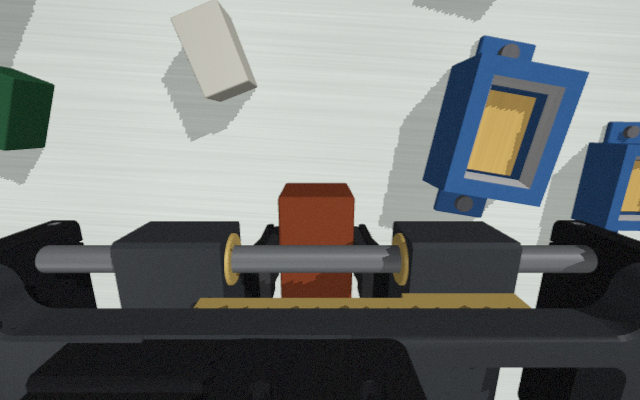

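The wrist picture shows the brown brick held squarely between the fingers at (316,240), and the target holder fully visible at (505,130). Next I measure the brick's offset in the hand.

```bash
python3 -c "
from h import *
im,W=cloud('wrist'); o=get_obs(); h=im.astype(int)
T=(W-o['tool_pos'])@Ro.from_euler('xyz',o['tool_rot'],degrees=True).as_matrix()
m=(h[...,0]>2*h[...,2])&(abs(T[...,0])<.05)&(abs(T[...,1])<.03)&(T[...,2]>-.03)&(T[...,2]<.04)
p=T[m]*1000; print(len(p),np.percentile(p,[1,5,50,95,99],axis=0).round(1))
go(481,208.5,130,173.9)"
python3 -m creep '[{"wx":0,"wy":0,"wz":2,"tx":10,"ty":25,"tz":0,"gripper":-1},{"wx":0,"wy":0,"wz":4,"tx":20,"ty":60,"tz":0,"gripper":-1},{"wx":0,"wy":0,"wz":6,"tx":35,"ty":95,"tz":0,"gripper":-1},{"wx":0,"wy":0,"wz":8,"tx":50,"ty":130,"tz":0,"gripper":-1},{"wx":0,"wy":0,"wz":9.5,"tx":60,"ty":159,"tz":0,"gripper":-1}]' >/dev/null;python3 -m creep '[{"wx":0,"wy":0,"wz":0,"tx":0,"ty":0,"tz":0,"gripper":-1},{"wx":0,"wy":0,"wz":0,"tx":0,"ty":0,"tz":0,"gripper":-1},{"wx":0,"wy":0,"wz":0,"tx":0,"ty":0,"tz":0,"gripper":-1}]'; python3 -c "
from h import *
go(481,208.5,110,173.9)"
```

```text
6159 [[-25.1 -19.  -18.4]
 [-22.8 -17.4 -18. ]
 [ 16.6   0.1 -16.9]
 [ 32.8  17.5   2.6]
 [ 33.   19.2  13.9]]
at [551.7  52.1 132.3] [-180.    -0.  -176.7] t 5.47 F [-0.6  0.  -1.6] -> t mm [ 61.5 160.3   2.2] w deg [-0.   0.   9.4]
time_s: 6.13
tool_pos: [0.4827, 0.2076, 0.1325]
tool_rot: [-180.0, 0.0, 173.9]
force: [0.2, -1.0, -1.3]
grip_width: 0.0396
grasp_force: 25.0
at [482.7 207.6 132.5] [-180.     0.   173.9] t 6.13 F [ 0.2 -1.  -1.3] -> t mm [ 1.8  0.7 22.5] w deg [-0.  0. -0.]
```

The brick sits about 1 mm along tool x, with its underside 22 mm below the TCP. Descending.

```bash
python3 -m creep '[{"wx":0,"wy":0,"wz":0,"tx":1,"ty":1,"tz":15,"gripper":-1},{"wx":0,"wy":0,"wz":0,"tx":1,"ty":1,"tz":30,"gripper":-1},{"wx":0,"wy":0,"wz":0,"tx":1,"ty":1,"tz":45,"gripper":-1},{"wx":0,"wy":0,"wz":0,"tx":1,"ty":1,"tz":54,"gripper":-1},{"wx":0,"wy":0,"wz":0,"tx":1,"ty":1,"tz":54,"gripper":-1}]' >/dev/null;python3 -m creep '[{"wx":0,"wy":0,"wz":0,"tx":0,"ty":0,"tz":4,"gripper":-1},{"wx":0,"wy":0,"wz":0,"tx":0,"ty":0,"tz":8,"gripper":-1},{"wx":0,"wy":0,"wz":0,"tx":0,"ty":0,"tz":12,"gripper":-1},{"wx":0,"wy":0,"wz":0,"tx":0,"ty":0,"tz":12,"gripper":-1},{"wx":0,"wy":0,"wz":0,"tx":0,"ty":0,"tz":12,"gripper":-1}]'; python3 -c "
from h import *
go(482,208.4,56,173.9)"
```

```text
time_s: 6.97
tool_pos: [0.481, 0.2101, 0.0667]
tool_rot: [180.0, 0.0, 173.9]
force: [-0.1, -0.1, -2.2]
grip_width: 0.0402
grasp_force: 25.0
at [481.  210.1  66.7] [180.    0.  173.9] t 6.97 F [-0.1 -0.1 -2.2] -> t mm [-1.1 -1.6 10.7] w deg [0. 0. 0.]
```

```bash
python3 -m creep '[{"wx":0,"wy":0,"wz":0,"tx":-0.5,"ty":-1,"tz":1,"gripper":-1},{"wx":0,"wy":0,"wz":0,"tx":-0.5,"ty":-1,"tz":4,"gripper":-1},{"wx":0,"wy":0,"wz":0,"tx":-0.5,"ty":-1,"tz":7,"gripper":-1},{"wx":0,"wy":0,"wz":0,"tx":-0.5,"ty":-1,"tz":10,"gripper":-1},{"wx":0,"wy":0,"wz":0,"tx":-0.5,"ty":-1,"tz":10,"gripper":-1}]'; python3 -c "
from h import *
go(482,208.4,56,173.9)"
```

```text
time_s: 7.38
tool_pos: [0.4808, 0.2088, 0.0558]
tool_rot: [-180.0, -0.1, 173.9]
force: [-1.1, -0.2, -2.4]
grip_width: 0.0394
grasp_force: 25.0
at [480.8 208.8  55.8] [-1.800e+02 -1.000e-01  1.739e+02] t 7.38 F [-1.1 -0.2 -2.4] -> t mm [-1.2 -0.3 -0.2] w deg [-0.  -0.1  0. ]
```

In the recess with no wall forces. Releasing and lifting.

```bash
python3 -m creep '[{"wx":0,"wy":0,"wz":0,"tx":0,"ty":0,"tz":0,"gripper":0},{"wx":0,"wy":0,"wz":0,"tx":0,"ty":0,"tz":0,"gripper":0.5},{"wx":0,"wy":0,"wz":0,"tx":0,"ty":0,"tz":0,"gripper":0.5},{"wx":0,"wy":0,"wz":0,"tx":0,"ty":0,"tz":0,"gripper":0.5},{"wx":0,"wy":0,"wz":0,"tx":0,"ty":0,"tz":0,"gripper":0.5}]'; python3 -m creep '[{"wx":0,"wy":0,"wz":0,"tx":0,"ty":0,"tz":-10,"gripper":0.5},{"wx":0,"wy":0,"wz":0,"tx":0,"ty":0,"tz":-30,"gripper":0.5},{"wx":0,"wy":0,"wz":0,"tx":0,"ty":0,"tz":-50,"gripper":-1},{"wx":0,"wy":0,"wz":0,"tx":0,"ty":0,"tz":-55,"gripper":-1},{"wx":0,"wy":0,"wz":0,"tx":0,"ty":0,"tz":-55,"gripper":-1}]'; python3 -m creep '[{"wx":0,"wy":0,"wz":0,"tx":0,"ty":0,"tz":0,"gripper":-1},{"wx":0,"wy":0,"wz":0,"tx":0,"ty":0,"tz":0,"gripper":-1},{"wx":0,"wy":0,"wz":0,"tx":0,"ty":0,"tz":0,"gripper":-1},{"wx":0,"wy":0,"wz":0,"tx":0,"ty":0,"tz":0,"gripper":-1},{"wx":0,"wy":0,"wz":0,"tx":0,"ty":0,"tz":0,"gripper":-1}]';python3 -c "
from h import *
for n in('scene','wrist'):
    im,W=cloud(n,n+'5.png'); h=im.astype(int)
    m=(h[...,0]>2*h[...,2])&(h[...,0]>2*h[...,1])&(abs(W[...,0]-.481)<.06)&(abs(W[...,1]-.208)<.05)&(W[...,2]>.06)&(W[...,2]<.085)
    print(n,rect(W,m))
go(481,208.5,76,173.9)"
```

```text
time_s: 7.8
tool_pos: [0.4817, 0.2092, 0.0569]
tool_rot: [180.0, 0.0, 173.9]
force: [0.1, -0.2, 0.5]
grip_width: 0.0614
grasp_force: 0.0
time_s: 8.22
tool_pos: [0.4829, 0.2098, 0.1139]
tool_rot: [179.8, 0.2, 173.9]
force: [-0.1, 0.3, -1.3]
grip_width: 0.0527
grasp_force: 0.0
time_s: 8.63
tool_pos: [0.481, 0.2088, 0.1108]
tool_rot: [-180.0, -0.1, 173.9]
force: [-0.5, -0.3, 0.7]
grip_width: 0.0198
grasp_force: 0.0
scene (array([487.1, 210. ]), array([54.4, 37.9]), -6.3, array([63.6, 72.5, 74.9]), 501)
wrist (array([473.2, 209.5]), array([50.7, 39.3]), -6.1, array([70.9, 72.3, 73.4]), 2718)
at [481.2 208.9 111.2] [-180.    -0.   173.9] t 8.73 F [ 0.9  0.2 -0. ] -> t mm [ 0.1 -0.4 35.2] w deg [-0. -0.  0.]
```

View pics/scene5.png

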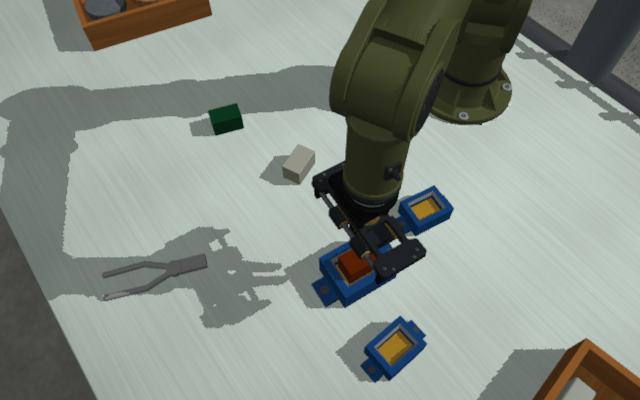

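The scene picture shows the brick sitting in the holder at (355,265), with its top level at about 72.5 mm, so it is resting on the pad. Grey (299,165) and green (226,119) haven't moved. Shutting the fingers and pressing.

```bash
python3 -m creep '[{"wx":0,"wy":0,"wz":0,"tx":0.5,"ty":0,"tz":5,"gripper":-1},{"wx":0,"wy":0,"wz":0,"tx":0.5,"ty":0,"tz":13,"gripper":-1},{"wx":0,"wy":0,"wz":0,"tx":0.5,"ty":0,"tz":21,"gripper":-1},{"wx":0,"wy":0,"wz":0,"tx":0.5,"ty":0,"tz":28,"gripper":-1},{"wx":0,"wy":0,"wz":0,"tx":0.5,"ty":0,"tz":30,"gripper":-1}]' >/dev/null; python3 -m creep '[{"wx":0,"wy":0,"wz":0,"tx":0,"ty":0,"tz":0,"gripper":-1},{"wx":0,"wy":0,"wz":0,"tx":0,"ty":0,"tz":0,"gripper":-1},{"wx":0,"wy":0,"wz":0,"tx":0,"ty":0,"tz":3,"gripper":-1},{"wx":0,"wy":0,"wz":0,"tx":0,"ty":0,"tz":6,"gripper":-1},{"wx":0,"wy":0,"wz":0,"tx":0,"ty":0,"tz":9,"gripper":-1}]'; python3 -m creep '[{"wx":0,"wy":0,"wz":0,"tx":0,"ty":0,"tz":3,"gripper":-1},{"wx":0,"wy":0,"wz":0,"tx":0,"ty":0,"tz":6,"gripper":-1},{"wx":0,"wy":0,"wz":0,"tx":0,"ty":0,"tz":9,"gripper":-1},{"wx":0,"wy":0,"wz":0,"tx":0,"ty":0,"tz":10,"gripper":-1},{"wx":0,"wy":0,"wz":0,"tx":0,"ty":0,"tz":10,"gripper":-1}]'
```

```text
time_s: 9.57
tool_pos: [0.4812, 0.2092, 0.0727]
tool_rot: [180.0, 0.0, 173.9]
force: [-0.6, 0.2, 8.0]
grip_width: 0.0004
grasp_force: 3.7
time_s: 9.98
tool_pos: [0.4812, 0.2092, 0.0631]
tool_rot: [180.0, 0.0, 173.9]
force: [-1.1, -1.2, 4.5]
grip_width: 0.0004
grasp_force: 2.1
```

It is sinking with the pad as expected; on to the hard stop.

```bash
python3 -m creep '[{"wx":0,"wy":0,"wz":0,"tx":0,"ty":0,"tz":2,"gripper":-1},{"wx":0,"wy":0,"wz":0,"tx":0,"ty":0,"tz":4,"gripper":-1},{"wx":0,"wy":0,"wz":0,"tx":0,"ty":0,"tz":6,"gripper":-1},{"wx":0,"wy":0,"wz":0,"tx":0,"ty":0,"tz":8,"gripper":-1},{"wx":0,"wy":0,"wz":0,"tx":0,"ty":0,"tz":9,"gripper":-1}]'; python3 -m creep '[{"wx":0,"wy":0,"wz":0,"tx":0,"ty":0,"tz":1,"gripper":-1},{"wx":0,"wy":0,"wz":0,"tx":0,"ty":0,"tz":2,"gripper":-1},{"wx":0,"wy":0,"wz":0,"tx":0,"ty":0,"tz":2,"gripper":-1},{"wx":0,"wy":0,"wz":0,"tx":0,"ty":0,"tz":2,"gripper":-1}]'
```

```text
time_s: 10.4
tool_pos: [0.4812, 0.2093, 0.0542]
tool_rot: [180.0, 0.0, 173.9]
force: [-2.3, -1.1, 6.1]
grip_width: 0.0004
grasp_force: 3.1
time_s: 10.73
tool_pos: [0.4813, 0.2093, 0.0533]
tool_rot: [180.0, 0.0, 173.9]
force: [-3.7, -1.9, 13.0]
grip_width: 0.0006
grasp_force: 6.4
```

```bash
python3 -m creep '[{"wx":0,"wy":0,"wz":0,"tx":0,"ty":0,"tz":1,"gripper":-1},{"wx":0,"wy":0,"wz":0,"tx":0,"ty":0,"tz":2,"gripper":-1},{"wx":0,"wy":0,"wz":0,"tx":0,"ty":0,"tz":3,"gripper":-1},{"wx":0,"wy":0,"wz":0,"tx":0,"ty":0,"tz":3,"gripper":-1},{"wx":0,"wy":0,"wz":0,"tx":0,"ty":0,"tz":3,"gripper":-1}]'
```

```text
time_s: 11.15
tool_pos: [0.4816, 0.2095, 0.0531]
tool_rot: [179.9, 0.0, 173.9]
force: [-10.5, -4.8, 32.1]
grip_width: 0.0005
grasp_force: 15.8
```

Hard stop: 32 N with no further sinking. Retreat up and aside, then check.

```bash
python3 -m creep '[{"wx":0,"wy":0,"wz":0,"tx":0,"ty":0,"tz":-5,"gripper":-1},{"wx":0,"wy":0,"wz":0,"tx":0,"ty":0,"tz":-25,"gripper":-1},{"wx":0,"wy":0,"wz":0,"tx":0,"ty":0,"tz":-60,"gripper":-1},{"wx":0,"wy":0,"wz":0,"tx":0,"ty":0,"tz":-95,"gripper":-1},{"wx":0,"wy":0,"wz":0,"tx":0,"ty":0,"tz":-120,"gripper":-1}]' >/dev/null; python3 -m creep '[{"wx":0,"wy":0,"wz":0,"tx":-20,"ty":-35,"tz":0,"gripper":-1},{"wx":0,"wy":0,"wz":0,"tx":-40,"ty":-70,"tz":0,"gripper":-1},{"wx":0,"wy":0,"wz":0,"tx":-60,"ty":-105,"tz":0,"gripper":-1},{"wx":0,"wy":0,"wz":0,"tx":-80,"ty":-130,"tz":0,"gripper":-1},{"wx":0,"wy":0,"wz":0,"tx":-90,"ty":-150,"tz":0,"gripper":-1}]';python3 -m creep '[{"wx":0,"wy":0,"wz":0,"tx":0,"ty":0,"tz":0,"gripper":-1},{"wx":0,"wy":0,"wz":0,"tx":0,"ty":0,"tz":0,"gripper":-1},{"wx":0,"wy":0,"wz":0,"tx":0,"ty":0,"tz":0,"gripper":-1}]' >/dev/null; python3 -c "
from h import *
for n in('wrist','scene','top'):
    im,W=cloud(n,n+'9.png'); h=im.astype(int)
    k=(abs(W[...,0]-.481)<.06)&(abs(W[...,1]-.208)<.05)&(W[...,2]>.04)&(W[...,2]<.085)
    b=k&(h[...,0]>2*h[...,2])&(h[...,0]>2*h[...,1])
    r=k&(h[...,2]>h[...,0]+25)
    for m in (b,r):
        if m.sum()>20: print(n,rect(W,m))
"
```

```text
time_s: 11.98
tool_pos: [0.5561, 0.0466, 0.1687]
tool_rot: [-179.9, 0.1, 173.7]
force: [-0.5, 0.3, -0.7]
grip_width: 0.0003
grasp_force: 0.0
wrist (array([479.9, 207.9]), array([62.6, 40.9]), -5.9, array([44.8, 52.3, 53.6]), 2529)
wrist (array([480. , 208.3]), array([109.7,  87.7]), -5.9, array([45.9, 51.4, 52.6]), 6551)
scene (array([482. , 209.9]), array([64.4, 39.9]), -5.9, array([45.3, 52.8, 54.9]), 856)
scene (array([482. , 209.4]), array([111. ,  86.6]), -6.2, array([44.7, 51.8, 54.1]), 1643)
top (array([482.3, 208. ]), array([63.5, 39.4]), -6.2, array([48.8, 52.2, 54.6]), 588)
top (array([483.2, 208.2]), array([110.3,  86.5]), -5.8, array([48.6, 51.4, 53.6]), 1122)
```

View pics/wrist9.png

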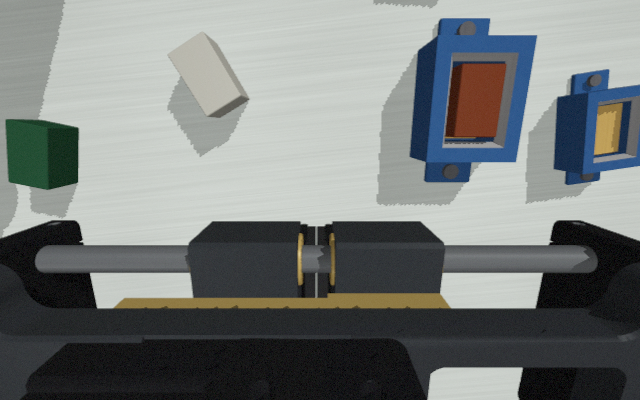

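The wrist picture shows the brick centred in the recess at (477,100). Its top is about 1 mm above the rim (52.3–52.8 against 51.4–51.8), which is fully home, and the gripper is clear.

```bash
python3 -c "
from cell import env
print(env.sign_off())"
```

```text
the job is handed in; nothing more can be done
None
```

The rust-brown brick is pressed fully home in the large blue holder (about 1 mm above the rim, as specified) and released; the grey and green bricks were not touched, and the job was handed in at about 12 s.

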